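# Hang the screw cup in the notch of the parts bin's lip

## Task

Pick up the small blue screw cup and hang it by its own steel hook over the yellow lip on the far side of the black parts bin, with the cup outside the bin. Press lightly and slide the hook along the lip until it drops fully home into the lip's notch, then let go so that the cup hangs there upright. Be gentle with the bin, and leave the other things on the bench alone.

Things in the scene. Friction and masses are not known exactly. Their poses are not given: they have to be found in the camera images.
- cup_mid (a point): Centre (half-way up) of the blue open screw cup, 40 (x) x 44 (y) x 45 mm high, walls 3 mm, 80 to 170 g, standing upright on the bench. z is up; y runs along its 44 mm width (grip it across this width, from above); the steel hook is on its -x side. This point is 22.5 mm above the cup's underside.
- cup_hook (a point): Hook seat: middle of the underside of the hook's bridge, at x -24.5, y 0, z +27.5 mm from cup_mid, same axes. The steel strap is 16 mm wide (y), its bridge 3 mm thick. The slot under it, between cup back and prong, is 9 mm wide (x); the prong is 3 mm thick and reaches 22 mm below this point.
- bin: Black sorting bin, 170 (x) x 290 (y) mm, origin under its centre at bench height, z up, +x away from the robot. It cannot shift sideways but stands on soft feet: it sinks about 1 mm per 3 N of downward load. Dividers end 44 mm above the bench. Never load it with more than 20 N through the cup, and keep the robot itself off it.
- lip_mid (a point): Middle of the top edge of the bin's far (+x) wall: 85 mm up, wall 5 mm thick, axes as the bin. A fixed yellow lip runs along y, free 80 mm to either side, then black blocks 1 mm higher. One square notch in it (floor dark), 20 mm wide (y), 10 mm deep, is centred anywhere within 30 mm to either side of this point. It is not measured: find it by eye or by sliding the hook along.
- spray_can: Bystander: green spray can, 56 mm across, 150 mm tall, origin under its base.
- cover: Bystander: white round plastic cover, 84 mm across, 14 mm high, lying on the bench, origin under its centre.
- driver: Bystander: red-handled screwdriver lying on the bench along its x axis.
- jar: Bystander: amber jar with black cap, 50 mm across, 70 mm tall, origin under its base.
- cup: The same cup's origin: the centre of its underside, 22.5 mm below cup_mid, same axes.
Not all that is in view belongs to the job. What is meant by the cup is not turquoise, and is the larger of those in its own colour.

How it is judged (in metres and radians):
On the way, in this order (a step that is already met when the one before it is completed fails the run):
1. the cup is lifted clear of the bench (height (world z) of cup_mid above 0.06 m), for 0.1 s.
2. the hook straddles the lip: its prong inside the bin, the cup outside (x of cup_hook in the frame of lip_mid between -0.008 and 0.008 m and y of cup_hook in the frame of lip_mid between -0.08 and 0.08 m and z of cup_hook in the frame of lip_mid below 0.01 m), for 0.1 s.
At the end, for the whole second after the job is handed in: The hook straddles the lip with its bridge down in the notch (7 to 13 mm below the lip's top edge, within 8 mm across the lip and 50 mm of its middle), the cup hanging outside on the bin, upright within 0.17 rad, at rest and released (x of cup_hook in the frame of lip_mid between -0.008 and 0.008 m and y of cup_hook in the frame of lip_mid between -0.05 and 0.05 m and z of cup_hook in the frame of lip_mid between -0.013 and -0.007 m and angle between cup_mid's own z axis and vertical below 0.17 rad and linear speed of cup below 0.02 m/s and contact force between cup and bin above 0.3 N and contact force between cup and the fingers below 0.1 N); the robot touches nothing.
It fails at once if the cup loads the bin with more than 20 N (contact force between cup and bin above 20 N).
It fails at once if the robot itself pushes the bin with more than 5 N (contact force between any of the arm, the fingers and bin above 5 N).
It fails at once if the spray can, cover, screwdriver or jar is moved by more than 20 mm (distance of any of spray_can, cover, driver, jar from where it was at the start of the episode above 0.02 m).
It also fails if it takes over 72 s, if anything falls off the work surface, if the arm or the gripper's body presses on something with over 40 N, if the wrist force passes 120 N, or if a joint passes its speed limit or range.

## Robot

A 6-joint arm with a two-finger parallel gripper is mounted at the origin on the work surface. World frame = base frame: x ahead of the robot, y to its left, z up, the work surface at z = 0. Lengths are in mm, angles in degrees, forces in N, time in s.
With the tool pointing down it reaches from about 300 to 850 mm from the base axis. Payload 4.2 kg.
Tool frame: the origin (TCP) lies on the front face of the gripper's body, between the roots of the fingers; the fingertips stand 78 mm ahead of it and the grasp point (between the pads) lies 60 mm ahead of it; x points along the fingers, y is the direction in which the jaws open and shut, and the axes are right-handed (so a half turn about x gives the same grasp; the last joint's range is limited). The gripper opens to 91 mm and grips with 3 to 60 N. Pads are 32 mm wide; open, the fingers measure 118 mm over their backs; the gripper's body (76 mm by 178 mm) begins 60 mm behind the grasp point.
Start: joints at [64.859, 18.312, 89.639, -0, 72.044, -1.146], TCP at [233.833, 525.316, 292.276] pointing down, gripper open.
Joint ranges: [-177.97, 177.97], [-48.28, 115.42], [12.27, 149.76], [-77.06, 257.06], [2.81, 150.46], [-146.56, 146.56]. Speed limits (degrees/s): [147.25, 147.25, 180, 180, 180, 180].

## Interface

Orientations are given as [roll, pitch, yaw] about the fixed x, y, z axes, in that order (R = Rz(yaw) Ry(pitch) Rx(roll)).
In Python, from workcell import status, viewer, env gives the robot as it stands. The module is installed in compiled form; this text tells all that it offers.
- The arm moves only by the tool move_arm, never from a script. Its argument "moves" is a list of rows, each a list of 3 entries, a list of its own where there are three numbers: the shift along the tool's x, y, z in cm, then the turn about the tool's x in rad, then the gripper's target within -1 to 1 (fully open at 1, half-way at 0, shut at -1). A call has 1 to 20 rows; each row is the pose to reach, as a shift and turn from the pose commanded when the call began, along the tool's axes at that moment; what a row does not reach only later rows make up. A row lasts 1/8 s, in which the tool goes at most 62.5 mm and 10.7 degrees, less where a joint would pass 70% of its speed; a pose out of reach is approached as far as the arm can. A call with a gripper value outside its range is refused whole. The fingers move at their own pace and stop on an object; "force" is the grip in N (left out, the last holds). Time passes only in rows, so rows that repeat a pose let the fingers close. It gives the time, the measured TCP pose, the force and the opening at its end, in the units of the state.
- status.state(): the state, without advancing time (a new reading comes with each control period).
- viewer.grab_frame(name): name is "scene" or "side" or "wrist"; returns the picture (384x512x3 uint8, red, green, blue); there is no depth.
- viewer.get_calibration(name): a dict with "camera_matrix" (3x3 intrinsics, pixels), "eye" and "rotation" of the camera in the world. Camera axes: x right, y down, z forward; pixel columns grow to the right and rows downward; lengths in mm; the calibration is good to about 2 mm. A picture is of the moment at which its call begins: read the wrist's pose just before it. get_calibration takes no time and is no camera call; for the wrist camera it gives the pose at the moment of the call.
- env.job_done(): hands the job in, once; it reports no verdict.
The state is a dict: "time_s": time; "qpos": joint angles; "qvel": joint speeds; "effort": joint torques, N m; "ee_pos": TCP position; "ee_rot": TCP orientation; "force": force on the tool from outside, world axes, zero at the start; "torque": the same for the moment, N m; "gripper_width": finger opening in mm.
Only numpy, scipy, OpenCV 4.12 (cv2) and the standard library are available. Lean on these libraries where they do the work, as an engineer would, in place of code of your own. Each camera call takes 0.05 s, during which the arm holds its last target.

## Working session

There is one attempt and no reset: what is moved stays moved. The work goes in short steps, Python scripts to look and compute and a tool call to move; the robot and the scene stay as the last step left them, time stands still between calls to the robot, and variables do not carry over. Pictures are saved under pics/ and viewed, and the job is handed in when it is done.

Besides the shell and the picture viewer there is one more tool, called after "Request:" as name(argument=value, ...), one argument or row to a line, values as JSON. move_arm: Moves the arm, as the interface text tells. Its arguments: {"type":"object","properties":{"moves":{"type":"array","items":{"type":"array"}},"force":{"type":"number"}},"required":["moves"]}

```bash
mkdir -p pics; python3 - <<'E'
from workcell import status, viewer, env
import cv2
print(status.state())
for n in ["scene","side","wrist"]:
    c=viewer.get_calibration(n); print(n,c)
    im=viewer.grab_frame(n); cv2.imwrite(f"pics/{n}0.png",im[:,:,::-1])
E
```

```text
{'time_s': 0.0, 'qpos': array([ 6.48605698e+01,  1.83523965e+01,  8.97070622e+01,  5.94125444e-04,
        7.20436389e+01, -1.14631121e+00]), 'qvel': array([-0.13183206, -0.01539022,  0.13895938,  0.08942085,  0.05482356,
       -0.12977532]), 'effort': array([-1.77232710e-04, -4.12455153e+01, -2.31971937e+01,  7.28561310e-02,
        4.57430386e-02, -1.28374877e-04]), 'ee_pos': array([233.65432338, 524.9823898 , 291.40813819]), 'ee_rot': array([ -91.46022289,   89.89690079, -115.45352556]), 'force': array([-0.31686921, -0.1886356 , -0.52554744]), 'torque': array([ 0.02445486,  0.01482719, -0.02543117]), 'gripper_width': 91.441395609627}
scene {'camera_matrix': array([[390.83332603,   0.        , 248.93566453],
       [  0.        , 390.83332603, 195.90144604],
       [  0.        ,   0.        ,   1.        ]]), 'eye': array([1245.1435274 , -245.36227955, 1276.62436127]), 'rotation': array([-150.39851354,   -0.5399547 ,   74.14247128])}
side {'camera_matrix': array([[494.23733618,   0.        , 254.33055276],
       [  0.        , 494.23733618, 188.432946  ],
       [  0.        ,   0.        ,   1.        ]]), 'eye': array([  16.43572769, -994.49129863,  957.97713588]), 'rotation': array([-128.7510448 ,   -0.93107231,  -28.94503288])}
wrist {'camera_matrix': array([[315.14142257,   0.        , 251.37382089],
       [  0.        , 315.14142257, 197.82764595],
       [  0.        ,   0.        ,   1.        ]]), 'eye': array([161.90919543, 555.99427892, 384.5609917 ]), 'rotation': array([1.63987087e+02, 1.13279078e-01, 6.59978382e+01])}
```

View pics/scene0.png

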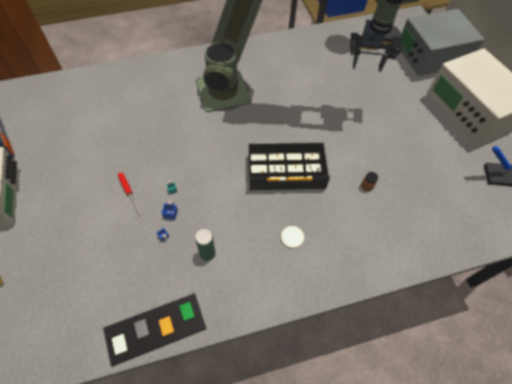

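View pics/side0.png

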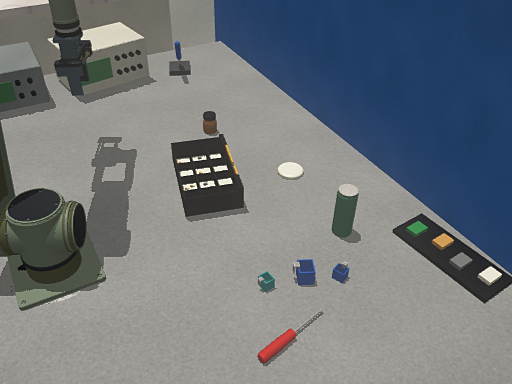

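View pics/wrist0.png

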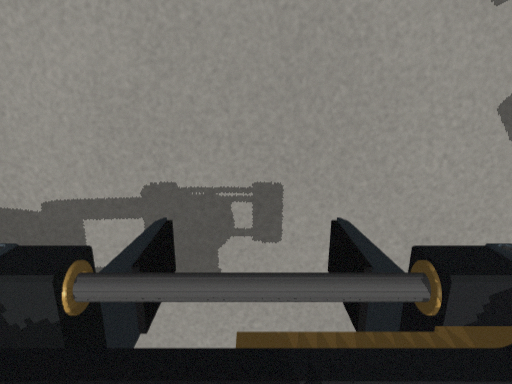

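```bash
cat > h.py <<'E'
from workcell import status, viewer, env
import cv2, numpy as np
from scipy.spatial.transform import Rotation as Ro
def cal(n):
    c=viewer.get_calibration(n); return c["camera_matrix"],np.array(c["eye"]),Ro.from_euler('xyz',c["rotation"],degrees=True).as_matrix()
def ray(C,u,v,z):
    K,e,R=C; d=R@np.linalg.inv(K)@[u,v,1]; return e+d*(z-e[2])/d[2]
def proj(C,p):
    K,e,R=C; q=(np.asarray(p,float).reshape(-1,3)-e)@R; q=q@K.T; return q[:,:2]/q[:,2:]
def crop(im,x0,y0,x1,y1,s,name):
    cv2.imwrite("pics/"+name,cv2.resize(im[y0:y1,x0:x1],None,fx=s,fy=s,interpolation=cv2.INTER_CUBIC))
E
python3 - <<'E'
from h import *
a=cv2.imread("pics/scene0.png");b=cv2.imread("pics/side0.png")
C=cal("scene");S=cal("side")
print("base check",proj(C,[0,0,0]),proj(S,[0,0,0]))
for n,u,v,z in [("cup",170,211,22),("small",163,235,15),("teal",171,188,15),("can",206,255,0),("cover",292,237,10),("jar",369,188,0),("binTL",249,144,85),("binTR",324,143,85),("binBL",249,178,85),("binBR",327,177,85)]: print(n,ray(C,u,v,z).round())
for n,u,v,z in [("cup",306,272,22),("lipA",225,147,85),("lipB",240,180,85),("binC",189,210,0)]: print(n,ray(S,u,v,z).round())
crop(a,110,160,220,260,7,"sc_cup.png");crop(a,240,130,340,200,8,"sc_bin.png")
crop(b,240,240,360,320,6,"si_cup.png");crop(b,160,125,260,220,6,"si_bin.png")
E
```

```text
base check [[222.73562742  90.0415904 ]] [[ 54.9246386  266.82730488]]
cup [ 547. -330.   22.]
small [ 630. -371.   15.]
teal [ 448. -310.   15.]
can [ 737. -243.    0.]
cover [757.  63.  10.]
jar [640. 415.   0.]
binTL [379.  13.  85.]
binTR [451. 289.  85.]
binBL [526. -29.  85.]
binBR [597. 244.  85.]
cup [ 547. -334.   22.]
lipA [574. 176.  85.]
lipB [538.   4.  85.]
binC [390.  44.   0.]
```

View pics/sc_cup.png

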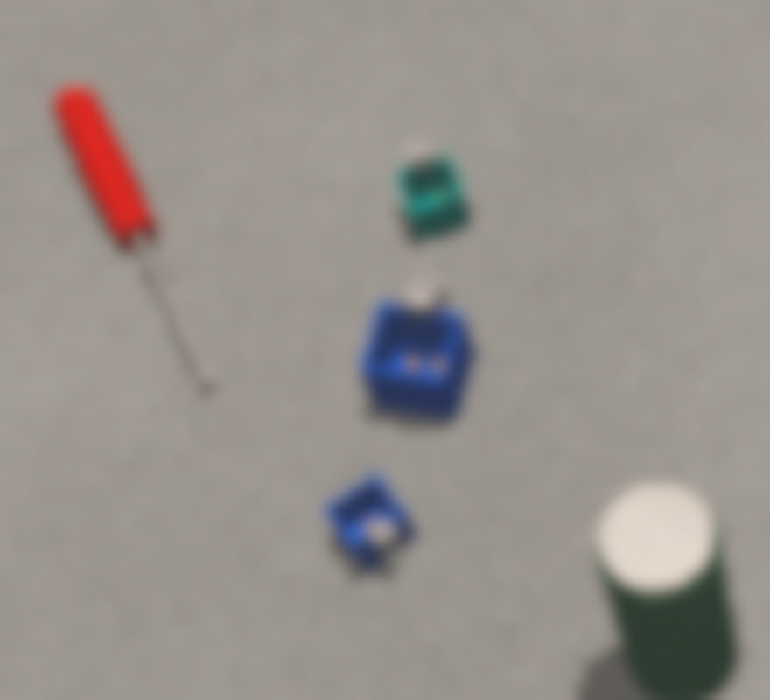

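View pics/sc_bin.png

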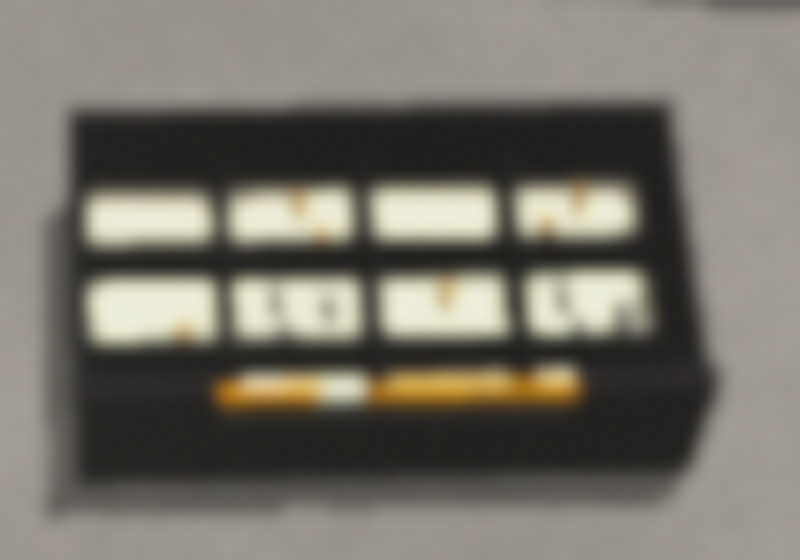

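View pics/si_cup.png

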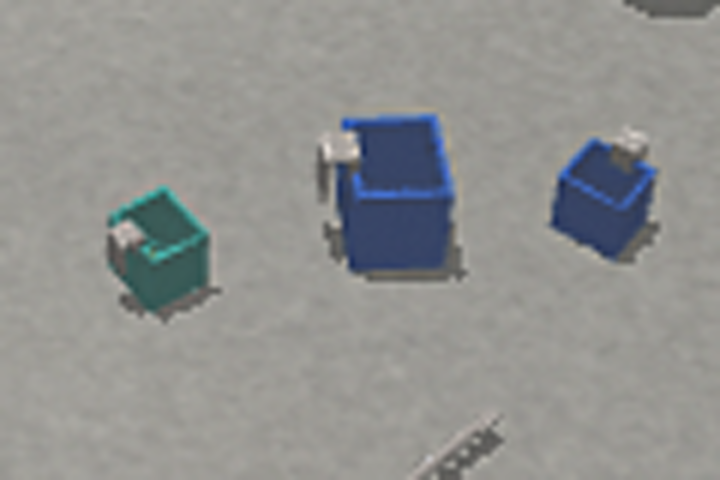

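View pics/si_bin.png

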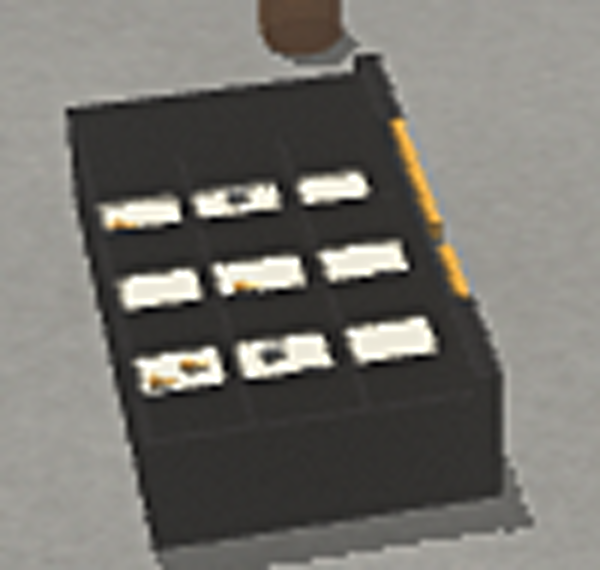

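```bash
cat > fit.py <<'E'
from h import *
from scipy.optimize import least_squares
C=cal("scene");S=cal("side")
def fit(obs,x0):
    def f(p):
        c,s=np.cos(p[2]),np.sin(p[2]);r=[]
        for cam,uv,P in obs:
            w=[p[0]+c*P[0]-s*P[1],p[1]+s*P[0]+c*P[1],P[2]]
            r.append((proj(cam,w)[0]-uv))
        return np.ravel(r)
    o=least_squares(f,x0,loss='soft_l1');return o.x,f(o.x).reshape(-1,2)
sb=lambda u,v:np.array([240+u/8,130+v/8])
tb=lambda u,v:np.array([160+u/6,125+v/6])
tc=lambda u,v:np.array([240+u/6,240+v/6])
sc=lambda u,v:np.array([110+u/7,160+v/7])
B=[(C,sb(72,112),(-85,-145,85)),(C,sb(668,103),(-85,145,85)),(C,sb(712,375),(85,145,86)),(C,sb(685,470),(85,145,0)),(C,sb(80,478),(85,-145,0)),
(S,tb(68,108),(-85,145,85)),(S,tb(498,375),(85,-145,86)),(S,tb(498,492),(85,-145,0)),(S,tb(160,548),(-85,-145,0)),(S,tb(372,57),(85,145,86)),
(C,sb(215,405),(85,-80,85)),(C,sb(580,400),(85,80,85))]
p,r=fit(B,[485,130,-.25]);print("bin",p.round(3),np.degrees(p[2]));print(r.round(1))
c,s=np.cos(p[2]),np.sin(p[2]);print("lip",p[0]+82.5*c,p[1]+82.5*s)
G=[(S,tc(343,119),(-20,22,45)),(S,tc(437,116),(20,22,45)),(S,tc(453,195),(20,-22,45)),(S,tc(349,271),(-20,-22,0)),(S,tc(448,269),(20,-22,0)),
(C,sc(380,302),(-20,-22,45)),(C,sc(462,310),(-20,22,45)),(C,sc(455,420),(20,22,0)),(C,sc(372,407),(20,-22,0))]
q,r=fit(G,[547,-332,-.2]);print("cup",q.round(3),np.degrees(q[2]));print(r.round(1))
E
python3 fit.py
```

```text
bin [ 4.85691e+02  1.32494e+02 -2.48000e-01] -14.189231971440622
[[-0.8 -2.4]
 [ 0.5 -2.6]
 [ 0.9  0.9]
 [ 0.   1.2]
 [-0.7  1.7]
 [-0.7 -3.3]
 [ 0.8 -1. ]
 [ 0.7  2.4]
 [-0.5  2.3]
 [ 0.6 -1.7]
 [ 0.8 -1.4]
 [-0.6 -1.7]]
lip 565.6737301381672 112.27124649935388
cup [ 5.46289e+02 -3.33781e+02 -4.43000e-01] -25.395537704653538
[[ 0.1 -0.4]
 [ 0.2 -0.5]
 [ 0.4 -0.4]
 [ 0.1 -0.3]
 [-0.5 -0.6]
 [-0.8 -0.8]
 [-0.5 -0.1]
 [-0.5 -0.3]
 [-0.4 -0.3]]
```

```bash
cat >> h.py <<'E'
def tool():
    s=status.state(); return s,np.array(s["ee_pos"]),Ro.from_euler('xyz',s["ee_rot"],degrees=True).as_matrix()
def shift(target,yaxis_deg=None):
    s,p,R=tool()
    print("t",s["time_s"],"pos",p.round(1),"F",np.round(s["force"],1),"w",round(s["gripper_width"],1))
    print("shift cm",(R.T@(np.array(target)-p)/10).round(2))
    if yaxis_deg is not None:
        a=np.degrees(np.arctan2(R[1,1],R[0,1])); d=(yaxis_deg-a+90)%180-90
        print("tool y az",a.round(2),"turn about tool x rad (x down => -d)",np.radians(-d).round(4), "deg",d.round(2))
E
python3 - <<'E'
from h import *
s,p,R=tool();print(R.round(3))
shift([546,-334,230],90-25.4)
E
```

```text
[[-0.001  0.407  0.914]
 [-0.001  0.914 -0.407]
 [-1.    -0.001  0.   ]]
t 0.15 pos [233.7 525.1 291.7] F [-0.7 -0.3  0. ] w 91.3
shift cm [  6.25 -65.77  63.47]
tool y az 66.0 turn about tool x rad (x down => -d) 0.0245 deg -1.4
```

```bash
python3 - <<'E'
from h import *
W=cal("wrist");s,p,R=tool()
for h in (150,200,250):
  for dz in (0,-50,-100):
    print(h,dz,proj(W,p+[0,0,-h]-R[:,2]*dz).round())
E
```

```text
150 0 [[253. 208.]]
150 -50 [[253. 264.]]
150 -100 [[253. 314.]]
200 0 [[253. 192.]]
200 -50 [[253. 240.]]
200 -100 [[253. 284.]]
250 0 [[253. 180.]]
250 -50 [[253. 222.]]
250 -100 [[253. 262.]]
```

Request:
move_arm(
  moves=[
    [[0.5,-6,6],0.02,1],
    [[1,-11,11],0.02,1],
    [[2,-16,16],0.02,1],
    [[3,-20,20],0.02,1],
    [[4,-25,24],0.02,1],
    [[4,-29,28],0.02,1],
    [[4,-33,32],0.02,1],
    [[4,-37,36],0.02,1],
    [[4,-41,40],0.02,1],
    [[4,-45,44],0.02,1],
    [[4,-49,48],0.02,1],
    [[4,-53,52],0.02,1],
    [[4,-57,56],0.02,1],
    [[4,-61,59],0.02,1],
    [[4,-64,62],0.02,1],
    [[4,-65.8,63.5],0.02,1],
    [[4,-65.8,63.5],0.02,1],
    [[4,-65.8,63.5],0.02,1],
    [[4,-65.8,63.5],0.02,1],
  ],
)

```text
time_s: 2.52
ee_pos: [546.2, -333.0, 252.4]
ee_rot: [133.1, 90.0, 108.0]
force: [0.4, 0.5, -0.2]
gripper_width: 91.3
```

```bash
python3 - <<'E'
from h import *
import pickle
W=cal("wrist");pickle.dump(W,open("W1.pkl","wb"));cv2.imwrite("pics/wrist1.png",viewer.grab_frame("wrist")[:,:,::-1])
print(proj(W,[546,-334,45]))
shift([546,-334,250],64.6)
E
```

```text
[[251.45349988 190.32143375]]
t 2.575 pos [ 546.3 -333.   252.5] F [0.6 0.6 0.4] w 91.0
shift cm [ 0.25 -0.1   0.02]
tool y az 64.92 turn about tool x rad (x down => -d) 0.0056 deg -0.32
```

View pics/wrist1.png

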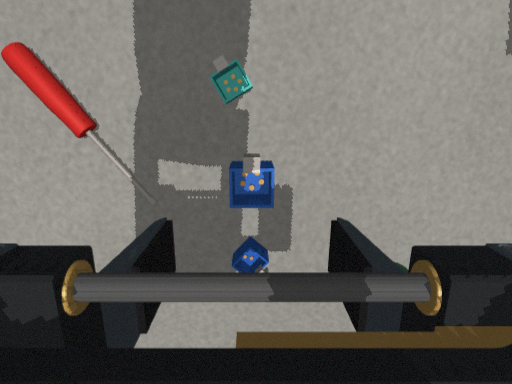

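```bash
python3 - <<'E'
from h import *
a=cv2.imread("pics/wrist1.png");crop(a,215,145,290,215,8,"w1c.png")
E
```

```text
(no output)
```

View pics/w1c.png

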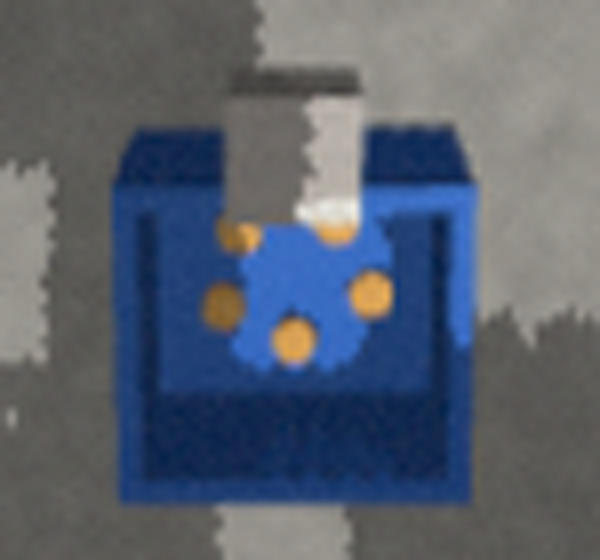

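```bash
cat >fit2.py <<'E'
import fit
from fit import *
import pickle
W=pickle.load(open("W1.pkl","rb"))
w=lambda u,v:np.array([215+u/8-.44,145+v/8-.44])
O=[(W,w(113,183),(-20,22,45)),(W,w(478,183),(-20,-22,45)),(W,w(472,503),(20,-22,45)),(W,w(120,503),(20,22,45)),(W,w(135,130),(-20,22,0)),(W,w(458,126),(-20,-22,0)),
(W,w(226,92),(-29,8,53)),(W,w(365,92),(-29,-8,53))]
# orientation sign: choose flip automatically
best=None
for sgn in (1,-1):
    o=[(c,u,(P[0],sgn*P[1],P[2])) for c,u,P in O]
    q,r=fit.fit(o,[546,-334,-.44])
    print(sgn,q.round(2),np.degrees(q[2]).round(2),r.round(1).tolist())
E
python3 fit2.py|tail -2
```

```text
[-0.5 -0.3]
 [-0.4 -0.3]]Traceback (most recent call last):
  File "fit2.py", line 12, in <module>
    q,r=fit.fit(o,[546,-334,-.44])
        ^^^^^^^
AttributeError: 'function' object has no attribute 'fit'
```

```bash
sed -i 's/fit\.fit(/fit(/' fit2.py; python3 fit2.py|tail -2
```

```text
1 [ 5.4367e+02 -3.3221e+02 -4.4000e-01] -25.27 [[46.3, 0.0], [-44.9, -0.1], [-43.5, -0.6], [44.5, -0.5], [40.6, -0.8], [-39.7, -0.4], [18.0, 3.4], [-16.5, 3.3]]
-1 [ 5.4342e+02 -3.3267e+02 -4.4000e-01] -25.0 [[0.0, -0.0], [0.0, -0.1], [0.0, -0.6], [0.0, -0.5], [0.1, -0.9], [-0.3, -0.4], [0.1, 3.3], [-0.1, 3.3]]
```

Request:
move_arm(
  moves=[
    [[4,-0.1,0.1],0,1],
    [[8,-0.1,0.1],0,1],
    [[11,-0.1,0.1],0,1],
    [[13,-0.1,0.1],0,1],
    [[15,-0.1,0.1],0,1],
    [[16,-0.1,0.1],0,1],
    [[16.6,-0.1,0.1],0,1],
    [[16.6,-0.1,0.1],0,1],
    [[16.6,-0.1,0.1],0,1],
  ],
  force=25,
)

```text
time_s: 3.7
ee_pos: [547.3, -335.5, 87.0]
ee_rot: [-3.4, 89.9, -28.5]
force: [0.6, -0.3, -0.4]
gripper_width: 91.1
```

```bash
python3 - <<'E'
from h import *
shift([546.7,-334.3,86],65)
cv2.imwrite("pics/wrist2.png",viewer.grab_frame("wrist")[:,:,::-1])
E
```

```text
t 3.7 pos [ 547.3 -335.5   87. ] F [ 0.6 -0.3 -0.4] w 91.1
shift cm [ 0.1   0.09 -0.1 ]
tool y az 64.86 turn about tool x rad (x down => -d) -0.0024 deg 0.14
```

View pics/wrist2.png

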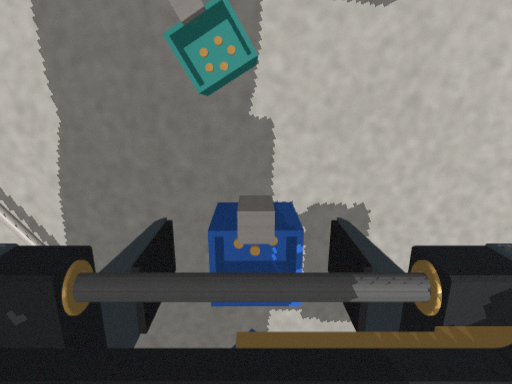

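Request:
move_arm(
  moves=[
    [[0.1,0.1,-0.1],0,1],
    [[0.1,0.1,-0.1],0,-1],
    [[0.1,0.1,-0.1],0,-1],
    [[0.1,0.1,-0.1],0,-1],
    [[0.1,0.1,-0.1],0,-1],
    [[0.1,0.1,-0.1],0,-1],
    [[0.1,0.1,-0.1],0,-1],
    [[0.1,0.1,-0.1],0,-1],
  ],
  force=25,
)

```text
time_s: 4.75
ee_pos: [546.4, -334.0, 85.2]
ee_rot: [84.2, 90.0, 59.0]
force: [-0.5, 1.0, 0.0]
gripper_width: 44.1
```

Request:
move_arm(
  moves=[
    [[-1,0,0],0,-1],
    [[-3,0,0],0,-1],
    [[-6,0,0],0,-1],
    [[-10,0,0],0,-1],
    [[-13,0,0],0,-1],
    [[-15,0,0],0,-1],
    [[-16,0,0],0,-1],
    [[-16,0,0],0,-1],
    [[-16,0,0],0,-1],
  ],
)

```text
time_s: 5.88
ee_pos: [545.9, -333.8, 244.1]
ee_rot: [171.2, 89.9, 146.1]
force: [0.4, -0.6, -0.2]
gripper_width: 44.1
```

```bash
python3 - <<'E'
from h import *
shift([592,105,230],75.8)
cv2.imwrite("pics/wrist3.png",viewer.grab_frame("wrist")[:,:,::-1])
E
```

```text
t 5.875 pos [ 545.9 -333.8  244.1] F [ 0.4 -0.6 -0.2] w 44.1
shift cm [  1.45  41.68 -14.47]
tool y az 64.86 turn about tool x rad (x down => -d) -0.191 deg 10.94
```

View pics/wrist3.png

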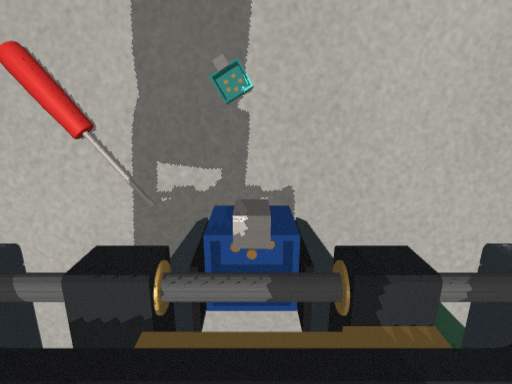

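Request:
move_arm(
  moves=[
    [[0,3,-1],-0.04,-1],
    [[0,7,-2.5],-0.08,-1],
    [[0,11,-4],-0.12,-1],
    [[0,15,-5.2],-0.16,-1],
    [[0,19,-6.6],-0.19,-1],
    [[0,23,-8],-0.19,-1],
    [[0,27,-9.4],-0.19,-1],
    [[0,31,-10.8],-0.19,-1],
    [[0,35,-12.2],-0.19,-1],
    [[0,38,-13.3],-0.19,-1],
    [[0,40.5,-14.1],-0.19,-1],
    [[0,41.7,-14.5],-0.19,-1],
    [[0,41.7,-14.5],-0.19,-1],
    [[0,41.7,-14.5],-0.19,-1],
    [[0,41.7,-14.5],-0.19,-1],
  ],
)

```text
time_s: 7.8
ee_pos: [592.2, 104.1, 245.2]
ee_rot: [-103.5, 90.0, -117.8]
force: [-0.0, -0.7, -1.5]
gripper_width: 44.2
```

```bash
python3 - <<'E'
from h import *
import pickle
W=cal("wrist");pickle.dump((W,tool()),open("W4.pkl","wb"))
cv2.imwrite("pics/wrist4.png",viewer.grab_frame("wrist")[:,:,::-1])
shift([592,105,230],75.8)
E
```

```text
t 7.85 pos [592.2 104.2 245.3] F [-0.4  0.  -2. ] w 44.2
shift cm [ 1.53  0.07 -0.04]
tool y az 75.68 turn about tool x rad (x down => -d) -0.0021 deg 0.12
```

View pics/wrist4.png

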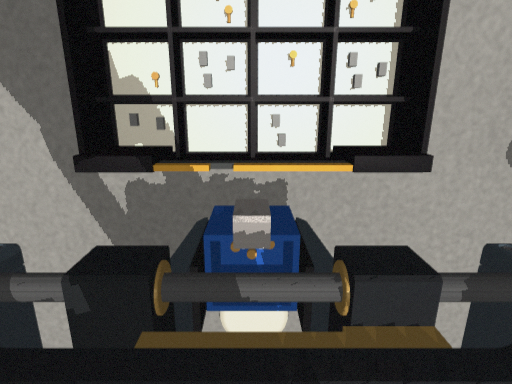

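```bash
python3 - <<'E'
from h import *
a=cv2.imread("pics/wrist4.png");crop(a,145,145,265,225,6.5,"w4a.png");crop(a,240,145,360,225,6.5,"w4b.png")
E
```

```text
(no output)
```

View pics/w4a.png

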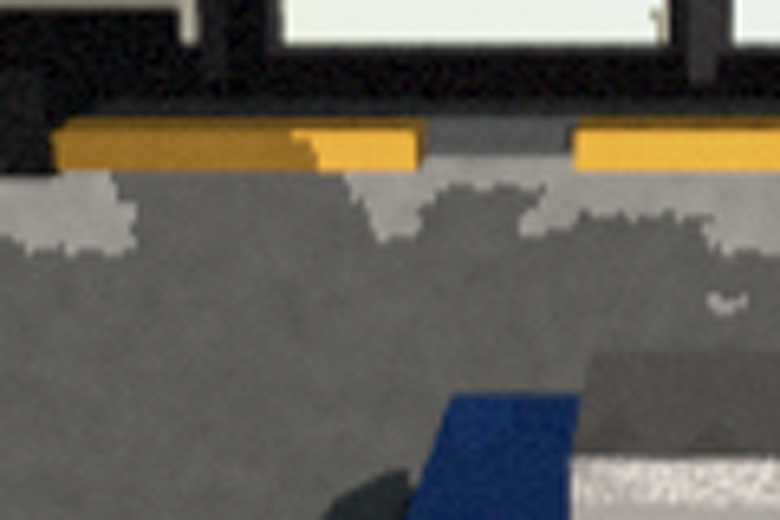

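View pics/w4b.png

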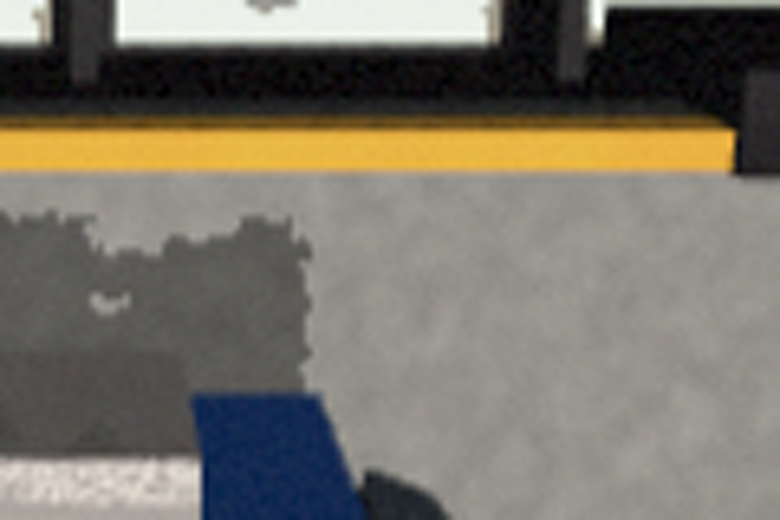

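```bash
cat > m.py <<'E'
from h import *
import pickle
W,(s,p,R)=pickle.load(open("W4.pkl","rb"))
f=lambda u,v,x0=145:(x0+u/6.5-.42,145+v/6.5-.42)
L=ray(W,*f(53,149.5),85);Rr=ray(W,*f(735,149.5,240),85)
print("L",L,"R",Rr,np.linalg.norm(Rr-L)); d=(Rr-L);yaw=np.degrees(np.arctan2(d[1],d[0]))-90;print("yaw",yaw)
mid=(L+Rr)/2;N=ray(W,*f(496.5,149.5),85);print("mid",mid,"notch y",(N-mid)@d/np.linalg.norm(d))
# hook: prong outer top edge, top of bridge z = TCP-35.2+3
zt=p[2]-85.2+53
a=ray(W,*f(572,455),zt);b=ray(W,*f(202,457,240),zt);print("hook outer-edge width?",np.linalg.norm(b-a))
m=(a+b)/2; print("hook outer top edge in tool (y,z) rel TCP",(R.T@(m-p)))
print("hook edge az",np.degrees(np.arctan2(*(b-a)[[1,0]])), "tool y az",np.degrees(np.arctan2(R[1,1],R[0,1])))
bx=np.array([np.cos(np.radians(yaw)),np.sin(np.radians(yaw)),0]);by=np.array([-bx[1],bx[0],0])
seat=m+7.5*bx; seat[2]=zt-3
print("seat",seat,"in lip frame",(seat-mid)@bx,(seat-mid)@by,seat[2]-85)
E
python3 m.py
```

```text
L [541.76161242  32.91734551  85.        ] R [582.01152374 190.55643392  85.        ] 162.69645833605767
yaw -14.323277331930356
mid [561.88656808 111.73688972  85.        ] notch y -25.808045557846434
hook outer-edge width? 15.991658390209256
hook outer top edge in tool (y,z) rel TCP [ 32.20255094  -0.94767971 -35.01809211]
hook edge az 75.19311738084018 tool y az 75.68003972189413
seat [565.31317274 109.95619828 210.0461618 ] in lip frame 3.7606197133685337 -0.8776223051411584 125.046161799049
```

Request:
move_arm(
  moves=[
    [[2,-0.1,-0.2],0,-1],
    [[4,-0.1,-0.4],0,-1],
    [[6,-0.1,-0.4],0,-1],
    [[7.5,-0.1,-0.4],0,-1],
    [[8.7,-0.1,-0.4],0,-1],
    [[9.2,-0.1,-0.4],0,-1],
    [[9.2,-0.1,-0.4],0,-1],
    [[9.2,-0.1,-0.4],0,-1],
    [[9.2,-0.1,-0.4],0,-1],
  ],
)

```text
time_s: 8.98
ee_pos: [588.4, 105.1, 153.8]
ee_rot: [27.9, 89.9, 13.6]
force: [1.5, -0.3, -1.1]
gripper_width: 44.3
```

```bash
python3 - <<'E'
from h import *
import pickle
W=cal("wrist");pickle.dump((W,tool()),open("W5.pkl","wb"))
a=viewer.grab_frame("wrist")[:,:,::-1]
cv2.imwrite("pics/wrist5.png",a)
crop(a,120,170,380,300,3,"w5.png")
a=viewer.grab_frame("side")[:,:,::-1]; cv2.imwrite("pics/side5.png",a);crop(a,150,80,290,220,4,"s5.png")
shift([592,105,230],75.7)
E
```

```text
t 9.075 pos [588.3 105.1 153.7] F [ 0.4  0.1 -1.3] w 43.7
shift cm [-7.63  0.08  0.37]
tool y az 75.75 turn about tool x rad (x down => -d) 0.0008 deg -0.05
```

View pics/w5.png

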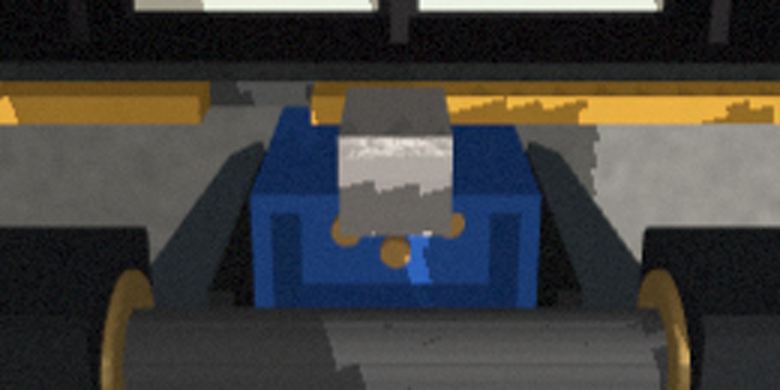

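View pics/s5.png

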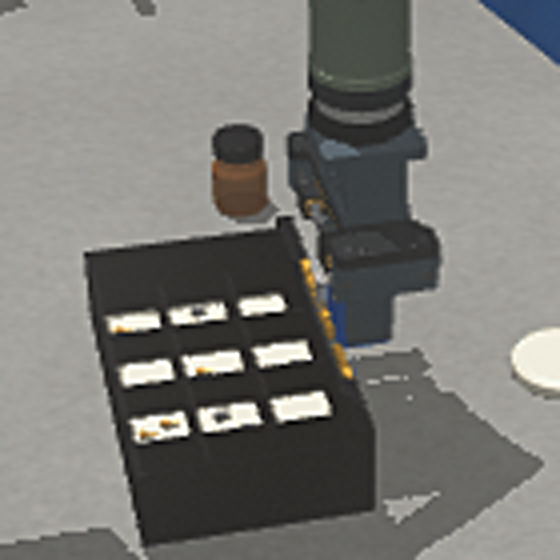

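```bash
python3 - <<'E'
from h import *
a=cv2.imread("pics/wrist5.png");crop(a,180,190,290,250,7,"w5a.png")
E
```

```text
(no output)
```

View pics/w5a.png

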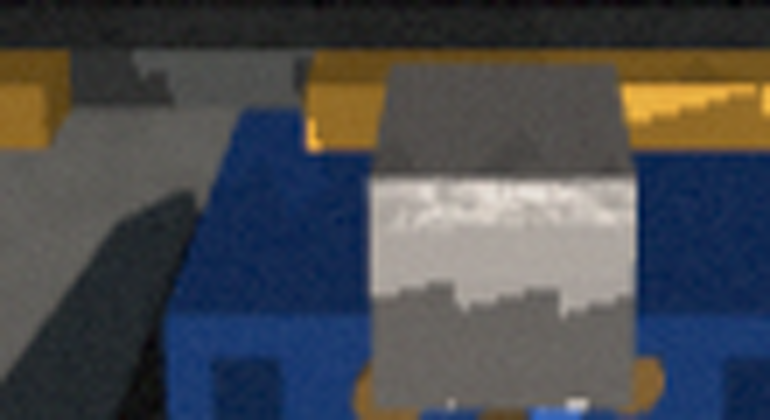

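```bash
cat > m2.py <<'E'
from h import *
import pickle
W,(s,p,R)=pickle.load(open("W5.pkl","rb"))
f=lambda u,v:(180+u/7-.43,190+v/7-.43)
by=np.array([-np.sin(np.radians(-14.3)),np.cos(np.radians(-14.3)),0]);bx=np.array([by[1],-by[0],0])
o=p.copy()
pr=lambda n,P:print(n,"x %.1f y %.1f"%((P-o)@bx,(P-o)@by))
for dz in (0,-2):
  pr("lip inner",ray(W,*f(500,83),85+dz));pr("lip outer",ray(W,*f(340,151),85+dz))
pr("notch right edge(outer)",ray(W,*f(305,151),85));pr("notch left edge",ray(W,*f(50,149),85))
zs=p[2]-35.2
pr("prong tip outer L",ray(W,*f(387,65),zs-22));pr("prong tip outer R",ray(W,*f(618,65),zs-22))
pr("top outer L",ray(W,*f(369,176),zs+3));pr("top outer R",ray(W,*f(637,176),zs+3))
pr("cup rim back",ray(W,*f(165,314),zs-5))
print(zs)
E
python3 m2.py
```

```text
lip inner x -29.8 y -1.3
lip outer x -24.3 y -13.6
lip inner x -29.2 y -1.3
lip outer x -23.7 y -13.8
notch right edge(outer) x -24.3 y -16.3
notch left edge x -24.5 y -36.0
prong tip outer L x -34.7 y -9.3
prong tip outer R x -34.7 y 7.1
top outer L x -35.0 y -9.1
top outer R x -35.0 y 7.0
cup rim back x -22.7 y -23.0
118.63667306908992
```

Request:
move_arm(
  moves=[
    [[0.8,0,0.05],0,-1],
    [[1.4,0,0.05],0,-1],
    [[2.0,0,0.05],0,-1],
    [[2.4,0,0.05],0,-1],
    [[2.8,0,0.05],0,-1],
    [[3.0,0,0.05],0,-1],
    [[3.0,0,0.05],0,-1],
    [[3.0,0,0.05],0,-1],
    [[3.0,0,0.05],0,-1],
  ],
)

```text
time_s: 10.2
ee_pos: [588.7, 104.9, 123.4]
ee_rot: [31.2, 90.0, 17.0]
force: [-0.4, 1.5, -1.2]
gripper_width: 43.9
```

```bash
python3 - <<'E'
from h import *
import pickle
W=cal("wrist");pickle.dump((W,tool()),open("W6.pkl","wb"))
a=viewer.grab_frame("wrist")[:,:,::-1]
cv2.imwrite("pics/wrist6.png",a)
crop(a,180,180,290,260,7,"w6.png")
shift([592,105,120.2],75.7)
E
```

```text
t 10.25 pos [588.7 105.  123.4] F [-0.  -0.2 -0.5] w 44.0
shift cm [0.32 0.09 0.32]
tool y az 75.74 turn about tool x rad (x down => -d) 0.0008 deg -0.04
```

View pics/w6.png

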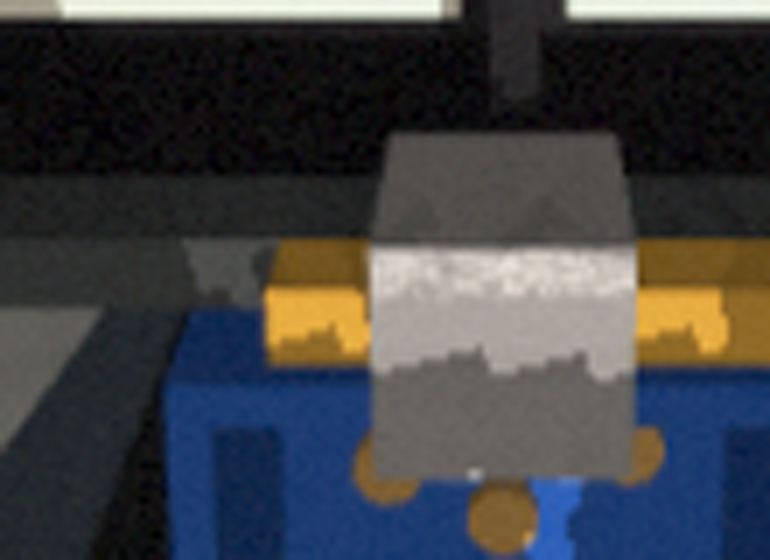

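Request:
move_arm(
  moves=[
    [[0.1,0,0],0,-1],
    [[0.2,0,0],0,-1],
    [[0.3,0,0],0,-1],
    [[0.4,0,0],0,-1],
    [[0.4,0,0],0,-1],
    [[0.4,0,0],0,-1],
    [[0.4,0,0],0,-1],
  ],
)

```text
time_s: 11.12
ee_pos: [588.6, 104.9, 119.4]
ee_rot: [47.0, 90.0, 32.7]
force: [-0.8, 0.9, 0.2]
gripper_width: 43.7
```

```bash
cat > st.py <<'E'
from h import *
F=[]
for i in range(4):
    viewer.grab_frame("side"); s=status.state(); F.append(s["force"])
print(np.mean(F,0).round(2)); shift([592,105,120.2],75.7)
E
python3 st.py
```

```text
[-0.71 -0.47  1.76]
t 11.325 pos [588.6 105.  119.3] F [-1.3 -0.5  1.2] w 44.1
shift cm [-0.09  0.08  0.33]
tool y az 75.74 turn about tool x rad (x down => -d) 0.0008 deg -0.04
```

Request:
move_arm(
  moves=[
    [[0.05,-0.3,0],0,-1],
    [[0.05,-0.6,0],0,-1],
    [[0.05,-0.9,0],0,-1],
    [[0.05,-1.2,0],0,-1],
    [[0.05,-1.5,0],0,-1],
    [[0.05,-1.8,0],0,-1],
    [[0.05,-2.0,0],0,-1],
    [[0.05,-2.0,0],0,-1],
  ],
)

```text
time_s: 12.32
ee_pos: [583.6, 85.2, 118.7]
ee_rot: [-96.1, 90.0, -110.4]
force: [-0.1, 0.8, 2.4]
gripper_width: 43.6
```

```bash
python3 st.py
```

```text
[ 0.22 -0.14  2.57]
t 12.525 pos [583.6  85.3 118.7] F [ 0.9 -1.   2.7] w 44.0
shift cm [-0.15  2.12  0.33]
tool y az 75.77 turn about tool x rad (x down => -d) 0.0012 deg -0.07
```

Request:
move_arm(
  moves=[
    [[0,-0.1,0],0,-1],
    [[0,-0.2,0],0,-1],
    [[0,-0.3,0],0,-1],
    [[0,-0.4,0],0,-1],
    [[0,-0.5,0],0,-1],
    [[0,-0.5,0],0,-1],
  ],
)

```text
time_s: 13.28
ee_pos: [582.3, 80.5, 118.4]
ee_rot: [-150.1, 90.0, -164.4]
force: [0.3, 0.8, -1.7]
gripper_width: 44.0
```

```bash
python3 st.py;  python3 - <<'E'
from h import *
import pickle
W=cal("wrist");pickle.dump((W,tool()),open("W7.pkl","wb"))
a=viewer.grab_frame("wrist")[:,:,::-1]
cv2.imwrite("pics/wrist7.png",a)
crop(a,180,180,330,280,5,"w7.png")
E
```

```text
[ 0.27 -0.   -1.68]
t 13.475 pos [582.5  80.7 118.7] F [ 0.3  0.  -2.1] w 43.9
shift cm [-0.15  2.59  0.32]
tool y az 75.74 turn about tool x rad (x down => -d) 0.0008 deg -0.04
```

View pics/w7.png

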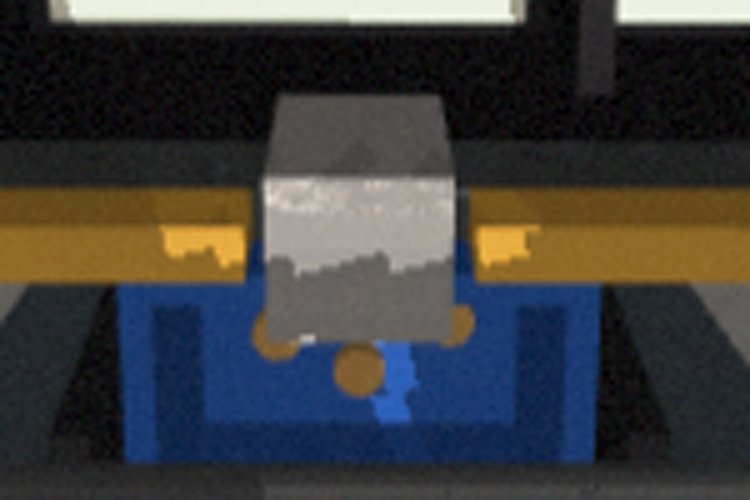

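Request:
move_arm(
  moves=[
    [[0.15,0,0],0,-1],
    [[0.3,0,0],0,-1],
    [[0.45,0,0],0,-1],
    [[0.6,0,0],0,-1],
    [[0.7,0,0],0,-1],
    [[0.8,0,0],0,-1],
    [[0.85,0,0],0,-1],
    [[0.9,0,0],0,-1],
    [[0.9,0,0],0,-1],
    [[0.9,0,0],0,-1],
  ],
)

```text
time_s: 14.78
ee_pos: [582.5, 80.7, 109.9]
ee_rot: [48.8, 90.0, 34.5]
force: [-1.7, -0.3, -0.5]
gripper_width: 44.2
```

```bash
python3 st.py
```

```text
[-0.75  0.07 -0.05]
t 14.975 pos [582.5  80.7 109.8] F [-0.3  0.7 -0.2] w 44.2
shift cm [-1.04  2.59  0.32]
tool y az 75.75 turn about tool x rad (x down => -d) 0.0008 deg -0.05
```

Request:
move_arm(
  moves=[
    [[0.05,0,0],0,-1],
    [[0.05,0,0],0,-1],
    [[0.05,0,0],0,0.1],
    [[0.05,0,0],0,0.3],
    [[0.05,0,0],0,0.5],
    [[0.05,0,0],0,0.5],
    [[0.05,0,0],0,0.5],
    [[0.05,0,0],0,0.5],
  ],
)

```text
time_s: 15.98
ee_pos: [582.5, 80.7, 109.2]
ee_rot: [74.0, 90.0, 59.7]
force: [-0.0, -0.4, 0.4]
gripper_width: 68.7
```

```bash
python3 st.py;  python3 - <<'E'
from h import *
a=viewer.grab_frame("wrist")[:,:,::-1]
cv2.imwrite("pics/wrist8.png",a)
crop(a,130,180,380,330,3,"w8.png")
E
```

```text
[-0.08 -0.12 -0.42]
t 16.175 pos [582.5  80.7 109.2] F [-0.  -0.  -0.1] w 68.3
shift cm [-1.1   2.59  0.32]
tool y az 75.74 turn about tool x rad (x down => -d) 0.0008 deg -0.04
```

View pics/w8.png

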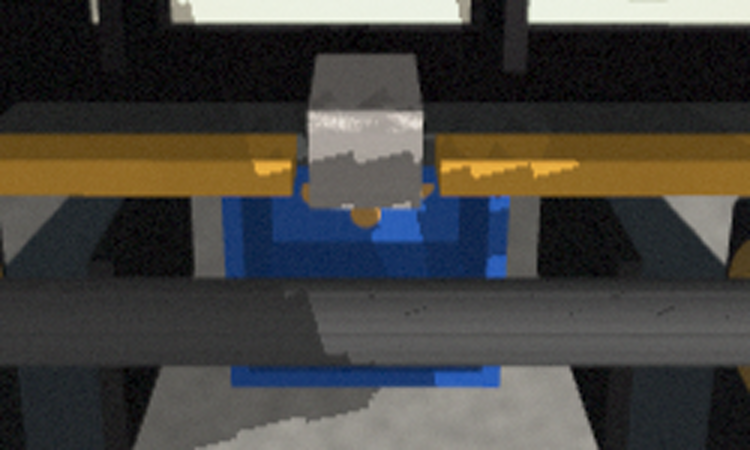

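Request:
move_arm(
  moves=[
    [[-0.5,0,0],0,0.5],
    [[-1.5,0,0],0,0.5],
    [[-3,0,0],0,0.5],
    [[-5,0,0],0,0.5],
    [[-8,0,0],0,0.5],
    [[-11,0,0],0,0.5],
    [[-13,0,0],0,0.5],
    [[-14,0,0],0,0.5],
    [[-14,0,0],0,0.5],
    [[-14,0,0],0,0.5],
    [[-14,0,0],0,0.5],
  ],
)

```text
time_s: 17.6
ee_pos: [582.1, 80.6, 248.3]
ee_rot: [-160.7, 89.9, -175.0]
force: [-0.3, 0.1, 0.2]
gripper_width: 68.4
```

```bash
python3 st.py;  python3 - <<'E'
from h import *
import pickle
W=cal("wrist");pickle.dump((W,tool()),open("W9.pkl","wb"))
a=viewer.grab_frame("wrist")[:,:,::-1]
cv2.imwrite("pics/wrist9.png",a)
crop(a,180,130,290,230,6,"w9.png")
a=viewer.grab_frame("side")[:,:,::-1]; crop(a,160,100,300,220,5,"s9.png")
E
```

```text
[-0.4   0.08 -0.01]
t 17.8 pos [582.4  80.7 248.8] F [-0.2 -0.2 -0.1] w 67.9
shift cm [12.86  2.59  0.34]
tool y az 75.74 turn about tool x rad (x down => -d) 0.0008 deg -0.04
```

View pics/w9.png

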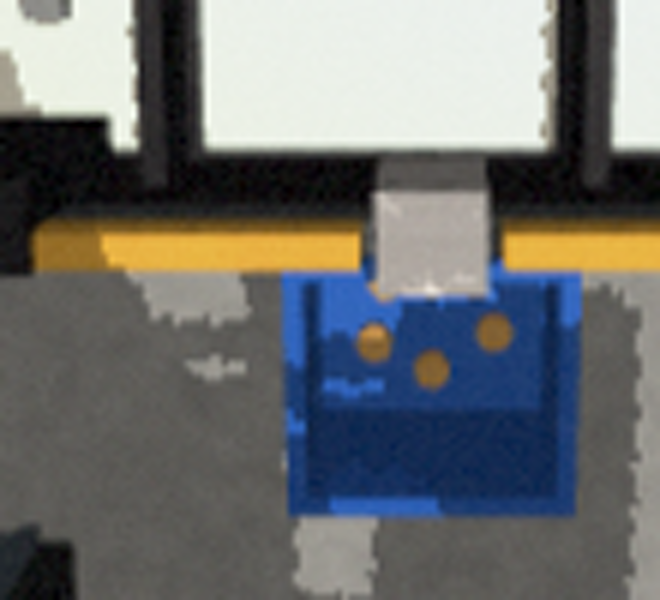

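View pics/s9.png

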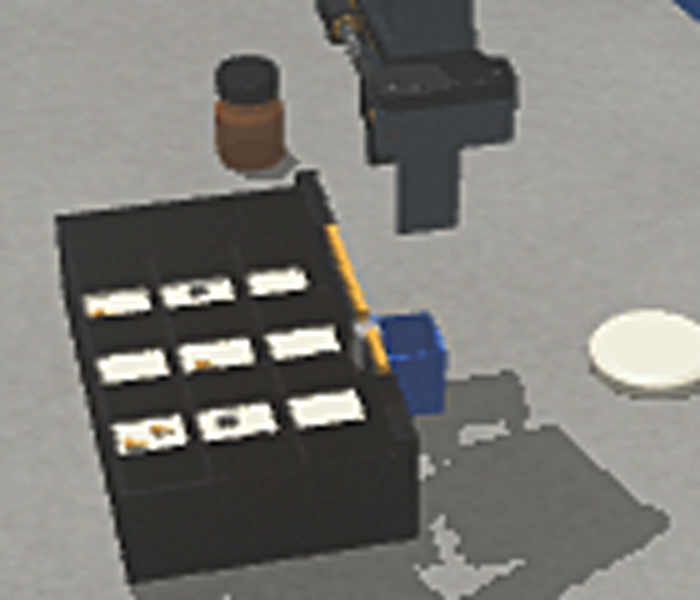

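```bash
python3 - <<'E'
from workcell import env
print(env.job_done())
E
```

```text
the job is handed in; nothing more can be done
None
```

The blue screw cup now hangs by its hook in the notch of the yellow lip, outside the bin, and the job is handed in. I have no verdict from the judge.

- **Grip and slide:** I gripped the cup across its 44 mm width with 25 N. I set the hook on the lip with about 3–4 N of press and slid it about 25 mm towards -y. The press then fell to nothing, which showed the hook was over the notch. I lowered it about 9 mm until it took roughly the cup's weight again, then let go and raised the arm clear.
- **Last checks:** The wrist picture shows the hook sitting between the notch walls. The hook bridge is at about 79 mm by its apparent width, where 78 mm is expected if fully seated. The side picture shows the cup upright outside the bin. The tool force is about 0 N and the arm is clear. The clock stood at about 18 s of the 72 s allowed.
- **Disagreements:** The bin position from the scene and side cameras was about 4 mm off from the wrist camera, and I used the wrist camera. The wrist camera also measured the lip as 162.7 mm long instead of 160 mm. Neither affected the fit.
- **Not measured:** I only judged the tilt of the hanging cup by eye. I did not measure whether the bystanders moved; the arm never came close to them.

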